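# Tighten the dough roller's hold-down bolt with a reversible ratchet

## Robot

A 7-joint arm with a two-finger parallel gripper is mounted at the origin on the work surface. World frame = base frame: x ahead of the robot, y to its left, z up, the work surface at z = 0. Lengths are in m, angles in rad, forces in N, time in s.
With the tool pointing down it reaches from about 0.425 to 0.925 m from the base axis. Payload 6.8 kg.
Tool frame: the origin (TCP) lies midway between the tips of the shut fingers; the grasp point (between the pads) lies tcp_to_grasp behind it (tcp_to_grasp is the distance from the TCP to the grasp point, in m); z points along the fingers, y is the line along which they close (so a half turn about z gives the same grasp; the last joint's range is limited). The gripper opens to 85 mm and grips with 20 to 120 N. Pads are 22 mm wide; open, the fingers measure 114 mm over their backs; the gripper's body (76 mm by 85 mm) begins 54 mm behind the grasp point. The pads swing forward as they close: fully open they stand 13 mm farther back than shut.
Start: joints at [-1.328, 0.477, 0.022, 1.555, -0.011, 1.109, -0.083], TCP at [0.232, 0.634, 0.231] pointing down, gripper open.
Joint ranges: [-2.96, 2.96], [-0.34, 2.1], [-1.41, 1.46], [0.24, 2.44], [-1.37, 4.51], [0.17, 1.92], [-2.96, 2.96]. Speed limits (rad/s): [2.39, 2.39, 3.14, 3.14, 3.14, 3.14, 3.14].

## Interface

Orientations are given as a rotation vector (axis times angle).
In Python, from cell import * gives the robot as it stands.
- The arm moves only by the tool apply_moves, never from a script. Its argument "plan" is a list of rows, each a list of 7 numbers: the opening, from 0 (shut) to 1 (fully open), then the shift along the tool's x, y, z normalised to -1 to 1, where 1 is 400 mm, then the turn, a rotation vector about the tool's x, y, z normalised to -1 to 1, where 1 is 180 degrees. In form: [[claw, tx, ty, tz, wx, wy, wz], ...]. A call has 1 to 12 rows; each row is the pose to reach, as a shift and turn from the pose commanded when the call began, along the tool's axes at that moment, turning the shorter way round; what a row does not reach only later rows make up. A row lasts 1/10 s, in which the tool goes at most 50 mm and 8.59 degrees, less where a joint would pass 70% of its speed; a pose out of reach is approached as far as the arm can. A call with a number of a shift or a turn outside -1 to 1 is refused whole. A call with a gripper value outside its range is refused whole. The fingers move at their own pace and stop on an object; "newtons" is the grip in N (left out, the last holds). Time passes only in rows, so rows that repeat a pose let the fingers close. It gives the time, the measured TCP pose, the force, the opening and the grip force at its end, in the units of the state.
- read_state(): the state, without advancing time (a new reading comes with each control period).
- read_camera(name): name is "side" or "top"; returns a dict with "img" (400x640x3 uint8, red, green, blue), "fx", "fy", "cx", "cy" (pixels), "world_from_camera" (4x4, takes a point from camera to world coordinates). Camera axes: x right, y up, looking along -z (the intrinsics and any distortion apply to the point x, -y, -z); pixel columns grow to the right and rows downward; lengths in m; the calibration is good to about 2 mm. A picture is of the moment at which its call begins. There is no depth.
- finish_job(): hands the job in; it is judged then, once.
Trained networks look in the newest picture that a camera, given by its name, has taken for a name from the list of things; names that differ only in an ending like _2 or _b are one class to them, and where a whole thing is asked for, a point or a joint stands for the part that bears it (a point fixed in the world has none). Each returns a list of dicts, best first, with "score" (0 to 1); they miss things now and then, are a little off and sometimes report something else, mostly with a low value. They report only what shows in the picture. A call takes as long as a camera call.
- outline_of(label, camera): "region" (400x640 bool, what is visible of it).
- pinpoint(label, camera): "point" ([x, y, z] in m, in world coordinates, good to about 4 mm: a listed point, or the origin of a listed thing).
The state is a dict: "t": time; "joint_positions": joint angles; "joint_vel": joint speeds; "joint_torque": joint torques, N m; "tool_pos": TCP position; "ee_rot": TCP orientation; "contact_force": force on the tool from outside, world axes, zero at the start; "moment": the same for the moment, N m; "gripper_width": finger opening in m; "grasp_force": force on a finger pad.
Only numpy, scipy, OpenCV 4.12 (cv2) and the standard library are available. Lean on these libraries where they do the work, as an engineer would, in place of code of your own. Each camera call takes 0.05 s, during which the arm holds its last target. There are 200 camera calls.

## Task

The dough roller's hold-down bolt is still loose, and the ratchet spanner sitting on it is set to undo. Flip the ratchet's direction lever over to tighten (clockwise from above), then work the handle back and forth between the two posts until the bolt is seated and you feel it pull up snug: hold it a moment at about 2 N m, never over 3 N m. Leave the spanner on the bolt, set to tighten, and leave the spare bolt, washer, screwdriver and scraper lying around it where they are.

Things in the scene. Friction and masses are not known exactly. Their poses are not given: they have to be found in the camera images.
- roller: Fixed tabletop dough roller, white side frames, 350 x 610 x 245 mm high. Origin on the bench on the hold-down bolt's vertical axis, z up; the machine lies on its -y side from y = -68 mm, a 14 mm thick foot flange (170 mm wide in x) reaches to y = +104. Two steel posts, 20 mm thick, tops 118 mm above the bench, stand at x = -68 and +68, y = +74
- bolt_axis (a point): Fixed point on the bolt's vertical axis, 86 mm above the bench, axes as the roller's: the centre about which handle and bolt turn
- handle (a joint): Swing of the ratchet's handle about the bolt axis, rad: 0 when it points along the roller's +y, growing anticlockwise from above; the posts stop it at -0.55 and +0.55. With the lever set to tighten, a clockwise (falling) swing turns the bolt and the swing back clicks freely. It stays where left (0.15 N m of drag)
- grip (a point): Middle of the ratchet's grip, on its centre line, 155 mm from the bolt axis, 68 mm above the bench; own y points outward along the handle, z up. The grip is a black rubber cylinder, 26 mm thick, from 110 to 215 mm from the bolt axis; inward of it an 18 mm steel shank, then the neck (44 mm wide) and the head, a disc 80 mm wide, top 84 mm high
- lever (a joint): Turn of the direction lever on top of the ratchet's neck, rad, clockwise from above positive, stops at -0.33 and +0.33; an over-centre spring flips it away from 0. Set to undo between about -0.14 and -0.33 (as found), to tighten between +0.14 and +0.33; it clicks to and fro in that span as the ratchet works
- lever_tip (a point): Top centre of the direction lever's thumb tab, 106 mm above the bench. Dark steel tab, 10 mm wide across the handle, 14 mm long, from 86 to 108 mm high. Its pivot is on the handle's centre line 43 mm from the bolt axis, the tab 34 mm farther out; it moves 11 mm to either side. Tighten is the roller's +x side. About 2 N on the tab flips it
- bolt (a joint): Turn of the bolt, rad, clockwise (tightening) positive: 0 where it seats and stops, negative while loose. Running it down takes about 0.5 N m at the handle (3 N at mid grip); once it is seated the torque climbs as the handle is pushed on, while the bolt hardly turns: 2 N m is about 13 N at mid grip. The thread holds by itself
- bolt_head (a point): Top of the bolt's hex end, 22 mm across, showing in the middle of the ratchet's head, 92 mm above the bench; turns with the bolt
- pawl: Pawl inside the ratchet's head, turned by the lever; origin on the lever's pivot. Its edge bears on the toothed drive at 22 mm from the bolt axis and passes the handle's torque on to the bolt: about 87 N there at 2 N m
- drive: Toothed wheel inside the ratchet's head, fast on the bolt, origin on the bolt's axis on the bench; 14 teeth (0.45 rad each), so each working swing begins with up to one tooth of free play
- spare_bolt: Bystander: spare hex bolt 60 mm long, lying beyond the handle
- washer: Bystander: loose steel washer, 34 mm across, 4 mm thick
- screwdriver: Bystander: screwdriver, 210 mm, lying on the robot's side of the ratchet
- scraper: Bystander: dough scraper, steel blade 115 x 75 mm with a wooden handle

How it is judged:
On the way, in this order (a step that is already met when the one before it is completed fails the run):
1. the direction lever is set to tighten (value of joint lever above 0.1 rad), for 0.2 s.
2. the bolt is seated (within 0.03 rad) and pulled up to at least about 1.3 N m (62 N between pawl and drive) (value of joint bolt above -0.03 rad and contact force between pawl and drive above 62 N), for 0.3 s.
At the end, for the whole second after the job is handed in: The direction lever stands at tighten (above +0.1 rad), the bolt is still seated (not turned back by more than 0.03 rad from seating), and bolt and handle are at rest (value of joint lever above 0.1 rad and value of joint bolt above -0.03 rad and velocity of joint bolt below 0.05 rad/s and velocity of joint handle between -0.1 and 0.1 rad/s); the robot touches nothing.
It fails at once if the bolt is forced past 3 N m (140 N between pawl and drive) (contact force between pawl and drive above 140 N).
It fails at once if the spare bolt, washer, screwdriver or scraper is pushed more than 40 mm from where it lay (distance of any of spare_bolt, washer, screwdriver, scraper from where it was at the start of the episode above 0.04 m).
It also fails if it takes over 64 s, if anything falls off the work surface, if the arm or the gripper's body presses on something with over 40 N, if the wrist force passes 120 N, or if a joint passes its speed limit or range.

## Working session

There is one attempt and no reset: what is moved stays moved. The work goes in short steps, Python scripts to look and compute and a tool call to move; the robot and the scene stay as the last step left them, time stands still between calls to the robot, and variables do not carry over. Pictures are saved under pics/ and viewed, at most 10 in all, crops included, and the job is handed in when it is done.

Besides the shell and the picture viewer there is one more tool, called after "Emit:" by a JSON object that holds its "fn" and its "kwargs", one argument or row to a line. apply_moves: Moves the arm, as the interface text tells. Its arguments: {"type":"object","properties":{"plan":{"type":"array"},"newtons":{"type":"number"}},"required":["plan"]}

```bash
mkdir -p pics; ls; cat > h.py <<'E'
from cell import *
import numpy as np, cv2
from scipy.spatial.transform import Rotation as R
def pose():
    s=read_state(); return s,np.array(s["tool_pos"]),R.from_rotvec(s["ee_rot"])
def proj(c,p):
    T=np.linalg.inv(c["world_from_camera"]); q=T[:3,:3]@np.array(p)+T[:3,3]
    return c["cx"]+c["fx"]*q[0]/-q[2], c["cy"]+c["fy"]*-q[1]/-q[2]
def ray(c,u,v,z):
    W=np.array(c["world_from_camera"]); d=W[:3,:3]@np.array([(u-c["cx"])/c["fx"],-(v-c["cy"])/c["fy"],-1]); o=W[:3,3]
    return o+d*(z-o[2])/d[2]
E
python3 - <<'E'
from h import *
s,p,r=pose()
print({k:np.round(v,3) for k,v in s.items()}); print(r.as_matrix().round(3))
try: print(tcp_to_grasp)
except Exception as e: print(e)
for n in ["top","side"]:
    c=read_camera(n); cv2.imwrite(f"pics/{n}0.png",c["img"][:,:,::-1]); print(n,np.round(c["world_from_camera"],3).tolist(),c["fx"],c["cx"],c["cy"],[k for k in c])
    for l in ["roller","bolt_axis","grip","lever_tip","bolt_head","pawl","spare_bolt","washer","screwdriver","scraper"]:
        print(l,[(np.round(d["point"],3).tolist(),round(d["score"],2)) for d in pinpoint(l,n)[:2]])
E
```

```text
pics
{'t': np.float64(0.0), 'joint_positions': array([-1.328,  0.478,  0.022,  1.556, -0.011,  1.109, -0.083]), 'joint_vel': array([-0.001, -0.   ,  0.   , -0.001, -0.002,  0.001, -0.001]), 'joint_torque': array([-1.0000e-03, -5.9645e+01,  1.6080e+00, -2.8119e+01,  1.2000e-02,
        1.0000e-02, -0.0000e+00]), 'tool_pos': array([0.232, 0.633, 0.23 ]), 'ee_rot': array([-5.480e-01, -3.093e+00,  3.000e-03]), 'contact_force': array([-0.442,  0.563, -0.556]), 'moment': array([-0.003, -0.044, -0.02 ]), 'grasp_force': np.float64(0.0), 'gripper_width': np.float64(0.085)}
[[-0.939  0.344 -0.   ]
 [ 0.344  0.939 -0.002]
 [-0.    -0.002 -1.   ]]
0.0187
top [[-0.005, 0.989, -0.149, 0.487], [-1.0, -0.001, 0.028, 0.115], [0.027, 0.149, 0.988, 0.754], [0.0, 0.0, 0.0, 1.0]] 448.6150862926759 314.13066188081535 201.258002083916 ['img', 'fx', 'fy', 'cx', 'cy', 'world_from_camera']
roller [([0.569, -0.064, 0.001], 0.58)]
bolt_axis [([0.574, -0.061, 0.078], 0.8)]
grip [([0.61, 0.086, 0.066], 0.85)]
lever_tip [([0.584, 0.016, 0.106], 0.57)]
bolt_head [([0.572, -0.061, 0.092], 0.79)]
pawl [([0.615, 0.083
[... 180 characters left out ...]
]
side [[-0.966, 0.143, -0.216, 0.443], [-0.259, -0.533, 0.806, 0.647], [0.0, 0.834, 0.552, 0.449], [0.0, 0.0, 0.0, 1.0]] 381.33124466792543 313.8885397169089 201.7984723319067 ['img', 'fx', 'fy', 'cx', 'cy', 'world_from_camera']
roller [([0.575, -0.062, 0.002], 0.77)]
bolt_axis [([0.572, -0.064, 0.085], 0.74), ([0.571, 0.201, -0.004], 0.22)]
grip [([0.618, 0.087, 0.063], 0.79), ([0.571, -0.061, -0.0], 0.35)]
lever_tip [([0.586, 0.014, 0.103], 0.7)]
bolt_head [([0.566, -0.06, 0.092], 0.59)]
pawl []
spare_bolt [([0.567, 0.202, -0.002], 0.75), ([0.683, 0.096, 0.0], 0.56)]
washer [([0.686, 0.094, 0.001], 0.52)]
screwdriver [([0.427, 0.001, -0.001], 0.95)]
scraper [([0.448, 0.208, -0.006], 0.9)]
```

View pics/top0.png

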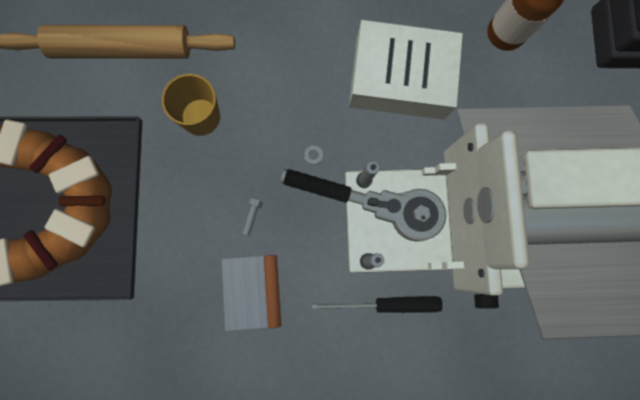

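View pics/side0.png

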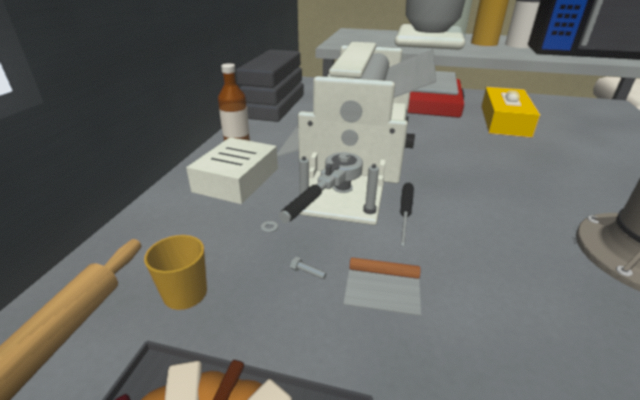

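The top view shows the ratchet head at about (420,213), the grip from (285,178) to (350,193), the posts at (370,170) and (375,260), the screwdriver at row 304, the spare bolt near (252,215) and the washer at (314,154). The side view agrees with this layout. The lever lies on its undo side.

```bash
cat >> h.py <<'E'
def mv(target,yaw,opening=0):
    """yaw: angle (cw from world +y, rad) of tool x axis; tool y is then cw of it, z down. Base = measured pose"""
    s,p,r=pose()
    x=np.array([np.sin(yaw),np.cos(yaw),0]); z=np.array([0,0,-1.]); y=np.cross(z,x)
    T=R.from_matrix(np.c_[x,y,z])
    d=r.inv().apply(np.array(target)-p)/0.4; w=(r.inv()*T).as_rotvec()/np.pi
    return [opening]+np.r_[d,w].round(4).tolist()
E
python3 - <<'E'
from h import *
c=read_camera("top")
for n,u,v,z in [("post+",371,167,.118),("post-",377,261,.118),("fl a",347,170,.014),("fl b",348,271,.014)]: print(n,ray(c,u,v,z).round(4))
for n,p in [("bolt",[.571,-.0615,.092]),("lever",[.585,.015,.106]),("grip",[.614,.0865,.068])]: print(n,np.round(proj(c,p),1))
im=c["img"][120:300,260:470]; cv2.imwrite("pics/crop1.png",cv2.resize(im[:,:,::-1],None,fx=3.3,fy=3.3,interpolation=cv2.INTER_CUBIC))
print(mv([0.39,0.32,0.23],0)); 
E
```

```text
post+ [0.6331 0.0143 0.118 ]
post- [0.4975 0.009  0.118 ]
fl a [0.6518 0.0386 0.014 ]
fl b [0.4832 0.0396 0.014 ]
bolt [419.8 211.5]
lever [370.  200.9]
grip [320.1 186.2]
[0, -0.6407, -0.6012, 0.0032, 0.0, -0.0, 0.3883]
```

View pics/crop1.png

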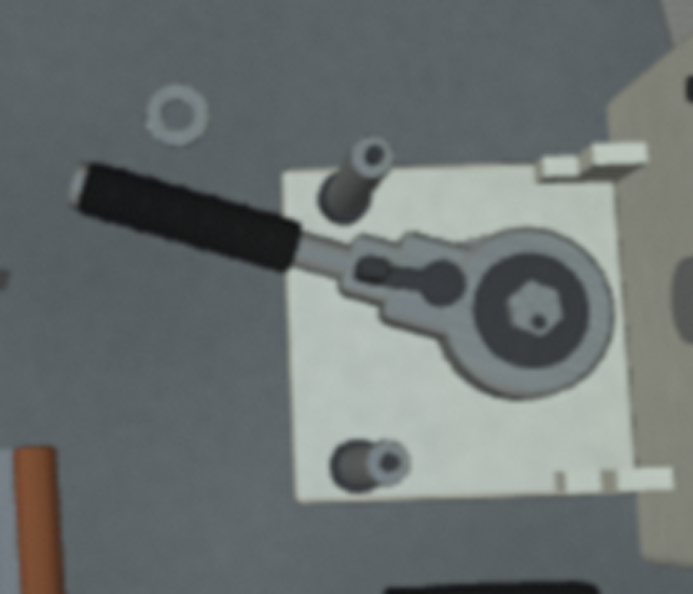

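The crop shows the lever tab at (374,269), i.e. pixel (373,201), the post tops at (374,166) and (378,260), and the hex at (422,213). That puts the bolt axis at about (0.569, -0.064), with roller yaw near 0 and the handle at about -0.27.

Emit:
{"fn": "apply_moves", "kwargs": {
  "plan": [
    [0,-0.64,-0.6,0,0,0,0.388],
    [0,-0.64,-0.6,0,0,0,0.388],
    [0,-0.64,-0.6,0,0,0,0.388],
    [0,-0.64,-0.6,0,0,0,0.388],
    [0,-0.64,-0.6,0,0,0,0.388],
    [0,-0.64,-0.6,0,0,0,0.388],
    [0,-0.64,-0.6,0,0,0,0.388],
    [0,-0.64,-0.6,0,0,0,0.388],
    [0,-0.64,-0.6,0,0,0,0.388],
    [0,-0.64,-0.6,0,0,0,0.388]
  ]
}}

```text
t: 2.15
tool_pos: [0.3894, 0.3216, 0.2315]
ee_rot: [-2.215, -2.227, -0.001]
contact_force: [-0.3, 1.2, -0.3]
gripper_width: 0.0002
grasp_force: 0.0
```

```bash
python3 - <<'E'
from h import *
s,p,r=pose(); print(s["t"],p,s["contact_force"],s["gripper_width"],r.as_matrix().round(3).tolist())
print(mv([0.550,0.014,0.2],0)); print(mv([0.550,0.014,0.094],0))
E
```

```text
2.15 [0.3894444  0.32160769 0.23146346] [-0.28891898  1.22232897 -0.28434532] 0.0002094145082814988 [[-0.006, 1.0, 0.0], [1.0, 0.006, 0.001], [0.001, 0.0, -1.0]]
[0, -0.7713, 0.3971, 0.0781, 0.0, -0.0002, 0.0018]
[0, -0.7715, 0.3971, 0.3431, 0.0, -0.0002, 0.0018]
```

Emit:
{"fn": "apply_moves", "kwargs": {
  "plan": [
    [0,-0.771,0.397,0.07,0,0,0.002],
    [0,-0.771,0.397,0.07,0,0,0.002],
    [0,-0.771,0.397,0.07,0,0,0.002],
    [0,-0.771,0.397,0.07,0,0,0.002],
    [0,-0.771,0.397,0.07,0,0,0.002],
    [0,-0.771,0.397,0.07,0,0,0.002],
    [0,-0.771,0.397,0.07,0,0,0.002],
    [0,-0.771,0.397,0.07,0,0,0.002],
    [0,-0.771,0.397,0.15,0,0,0.002],
    [0,-0.771,0.397,0.25,0,0,0.002],
    [0,-0.771,0.397,0.34,0,0,0.002],
    [0,-0.771,0.397,0.34,0,0,0.002]
  ]
}}

```text
t: 3.35
tool_pos: [0.5455, 0.0144, 0.091]
ee_rot: [-2.217, -2.218, 0.011]
contact_force: [0.2, 0.6, -0.3]
gripper_width: 0.0
grasp_force: 0.0
```

```bash
python3 - <<'E'
from h import *
s,p,r=pose(); print(s["t"],p,s["contact_force"],s["gripper_width"],r.as_matrix().round(3).tolist())
c=read_camera("side"); 
for n in ["lever_tip","grip"]: print([(d["point"],d["score"]) for d in pinpoint(n,"side")[:1]])
cv2.imwrite("pics/s2.png",cv2.resize(c["img"][120:250,250:430,::-1],None,fx=4,fy=4,interpolation=cv2.INTER_CUBIC))
E
```

```text
3.35 [0.54553779 0.01440787 0.09101337] [ 0.21794591  0.62621712 -0.2520762 ] 4.600428960381172e-05 [[-0.001, 1.0, -0.009], [1.0, 0.001, -0.001], [-0.001, -0.009, -1.0]]
[([0.4463, 0.2104, -0.0057], 0.56)]
[([0.6138, 0.0855, 0.0643], 0.7)]
```

View pics/s2.png

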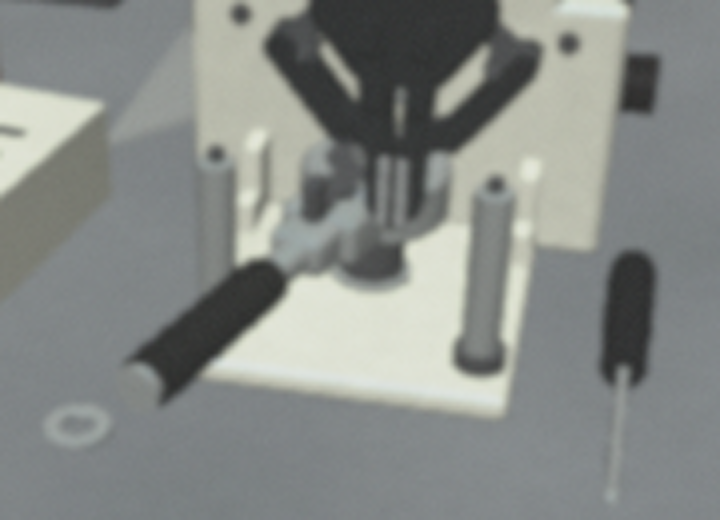

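The shut fingers stand on the bench's -x side of the lever tab, at crop (395,190), clear of the posts. I'll push toward +x.

Emit:
{"fn": "apply_moves", "kwargs": {
  "plan": [
    [0,0,0.025,0,0,0,0],
    [0,0,0.04,0,0,0,0],
    [0,0,0.05,0,0,0,0],
    [0,0,0.06,0,0,0,0],
    [0,0,0.065,0,0,0,0],
    [0,0,0.07,0,0,0,0],
    [0,0,0.07,0,0,0,0]
  ]
}}

```text
t: 4.2
tool_pos: [0.5766, 0.0121, 0.0951]
ee_rot: [-2.227, -2.215, 0.001]
contact_force: [-2.0, 0.2, 0.9]
gripper_width: -0.0001
grasp_force: 0.9
```

```bash
python3 - <<'E'
from h import *
s,p,r=pose(); print(s["t"],p,s["contact_force"],s["gripper_width"])
c=read_camera("side"); 
for n in ["lever_tip","grip"]: print([(d["point"],d["score"]) for d in pinpoint(n,"side")[:1]])
cv2.imwrite("pics/s3.png",cv2.resize(c["img"][120:250,250:430,::-1],None,fx=4,fy=4,interpolation=cv2.INTER_CUBIC))
E
```

```text
4.2 [0.57660399 0.01211247 0.09507456] [-2.00789763  0.20274118  0.94406893] -9.641929638802182e-05
[([0.5976, 0.0119, 0.1042], 0.46)]
[([0.6174, 0.0868, 0.0654], 0.8)]
```

View pics/s3.png

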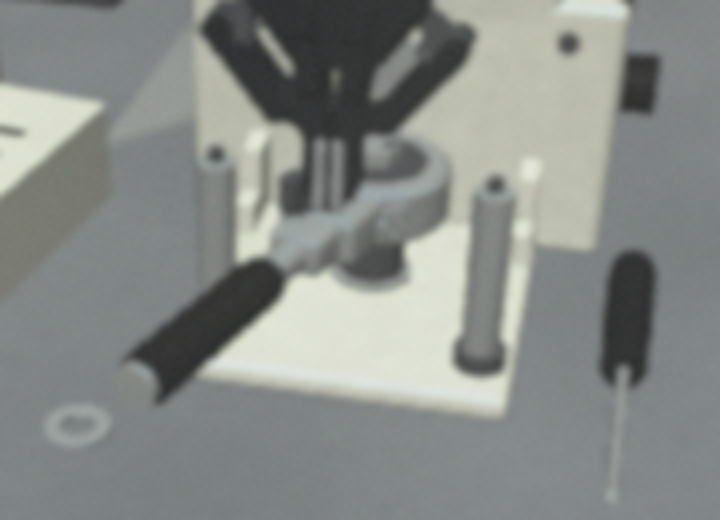

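Emit:
{"fn": "apply_moves", "kwargs": {
  "plan": [
    [0,0,0.012,0,0,0,0],
    [0,0,0.02,0,0,0,0],
    [0,0,0.02,0,0,0,0],
    [0,0,0,0,0,0,0],
    [0,0,-0.04,0,0,0,0],
    [0,0,-0.04,-0.1,0,0,0],
    [0,0,-0.02,-0.22,0,0,0],
    [0,0.12,0,-0.3,0,0,0],
    [0.5,0.24,0,-0.3,0,0,0],
    [0.5,0.36,0.06,-0.3,0,0,0],
    [0.5,0.4,0.1,-0.3,0,0,0.07],
    [0.5,0.4,0.1,-0.3,0,0,0.09]
  ]
}}

```text
t: 5.55
tool_pos: [0.6191, 0.1782, 0.2152]
ee_rot: [-2.515, -1.881, -0.005]
contact_force: [0.1, -0.6, -0.3]
gripper_width: 0.0425
grasp_force: 0.0
```

```bash
python3 - <<'E'
from h import *
s,p,r=pose(); print(s["t"],p,s["contact_force"],s["gripper_width"])
c=read_camera("side"); 
for n in ["lever_tip","grip","bolt_head"]: print(n,[(d["point"],d["score"]) for d in pinpoint(n,"side")[:1]])
cv2.imwrite("pics/s4.png",cv2.resize(c["img"][120:250,250:430,::-1],None,fx=4,fy=4,interpolation=cv2.INTER_CUBIC))
c=read_camera("top")
for n in ["lever_tip","grip","bolt_head"]: print(n,[(d["point"],d["score"]) for d in pinpoint(n,"top")[:1]])
E
```

```text
5.55 [0.6191356  0.1781865  0.21518652] [ 0.06095    -0.58200495 -0.27673112] 0.04250381323987122
lever_tip [([0.6079, 0.0069, 0.104], 0.68)]
grip [([0.63, 0.0788, 0.067], 0.91)]
bolt_head [([0.5687, -0.0643, 0.0903], 0.83)]
lever_tip [([0.6061, 0.0121, 0.1051], 0.82)]
grip [([0.6269, 0.076, 0.0688], 0.78)]
bolt_head [([0.5723, -0.0613, 0.0933], 0.57)]
```

View pics/s4.png

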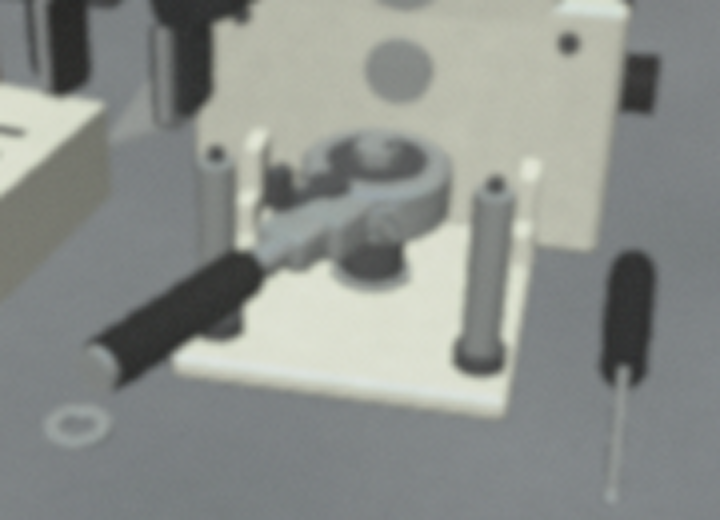

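The lever is now on the +x side, at about +0.19 rad relative to the handle, which stands at about -0.39, so tighten is set. Next I'll straddle the grip.

```bash
python3 - <<'E'
from h import *
a=.394; C=np.array([.570,-.063]); q=C+.165*np.array([np.sin(a),np.cos(a)])
print(mv([*q,.13],a,.5),mv([*q,.053],a,.5))
E
```

```text
[0.5, -0.1849, 0.0953, 0.2139, 0.0, -0.0001, 0.0338] [0.5, -0.185, 0.0953, 0.4064, 0.0, -0.0001, 0.0338]
```

Emit:
{"fn": "apply_moves", "kwargs": {
  "plan": [
    [0.5,-0.1,0.05,0.05,0,0,0.034],
    [0.5,-0.185,0.095,0.1,0,0,0.034],
    [0.5,-0.185,0.095,0.2,0,0,0.034],
    [0.5,-0.185,0.095,0.2,0,0,0.034],
    [0.5,-0.185,0.095,0.3,0,0,0.034],
    [0.5,-0.185,0.095,0.4,0,0,0.034],
    [0.4,-0.185,0.095,0.405,0,0,0.034],
    [0.4,-0.185,0.095,0.405,0,0,0.034]
  ]
}}

```text
t: 6.75
tool_pos: [0.6335, 0.0909, 0.0543]
ee_rot: [-2.613, -1.744, 0.0]
contact_force: [0.3, -0.4, 1.3]
gripper_width: 0.034
grasp_force: 0.0
```

```bash
python3 - <<'E'
from h import *
s,p,r=pose(); print(s["t"],p,s["contact_force"],s["gripper_width"],r.as_matrix().round(3).tolist())
a=np.arctan2(r.as_matrix()[0,0],r.as_matrix()[1,0]); d=p[:2]-[.570,-.063]; print(a,np.hypot(*d),np.arctan2(*d))
c=read_camera("side"); print([(d["point"],d["score"]) for d in pinpoint("grip","side")[:1]])
cv2.imwrite("pics/s5.png",cv2.resize(c["img"][120:250,250:430,::-1],None,fx=4,fy=4,interpolation=cv2.INTER_CUBIC))
E
```

```text
6.75 [0.63348434 0.09093143 0.05428634] [ 0.30102582 -0.37511205  1.32785162] 0.0339942876034896 [[0.384, 0.924, -0.0], [0.924, -0.384, 0.0], [0.0, -0.0, -1.0]]
0.39361236864271637 0.16650869664032908 0.3911668997748291
[([0.6313, 0.0817, 0.0645], 0.92)]
```

View pics/s5.png

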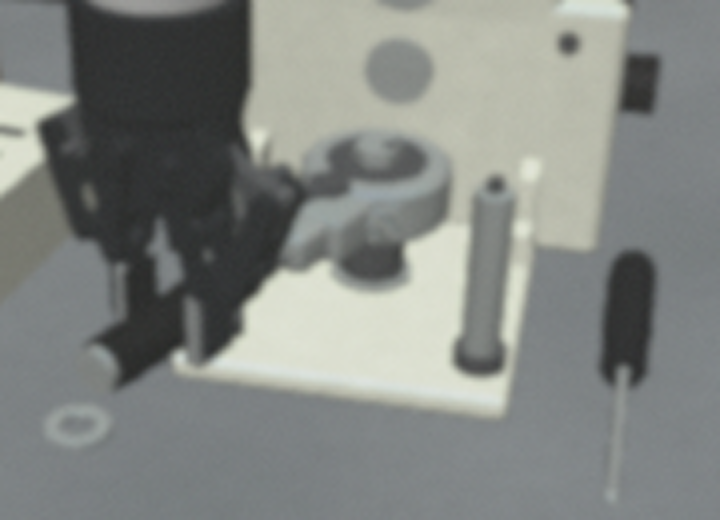

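The fingers straddle the grip cleanly. Next comes the back swing, anticlockwise.

Emit:
{"fn": "apply_moves", "kwargs": {
  "plan": [
    [0.4,-0.0021,-0.041,0,0,0,-0.032],
    [0.4,-0.008,-0.082,0,0,0,-0.064],
    [0.4,-0.018,-0.122,0,0,0,-0.0955],
    [0.4,-0.033,-0.161,0,0,0,-0.127],
    [0.4,-0.05,-0.198,0,0,0,-0.159],
    [0.4,-0.072,-0.233,0,0,0,-0.191],
    [0.4,-0.097,-0.266,0,0,0,-0.223],
    [0.4,-0.125,-0.296,0,0,0,-0.255],
    [0.4,-0.156,-0.323,0,0,0,-0.2865],
    [0.4,-0.156,-0.323,0,0,0,-0.2865]
  ]
}}

```text
t: 7.85
tool_pos: [0.4899, 0.0816, 0.0553]
ee_rot: [1.596, 2.705, 0.003]
contact_force: [0.2, 0.9, 0.0]
gripper_width: 0.0343
grasp_force: 0.0
```

```bash
cat >> h.py <<'E'
C=np.array([.570,-.063])
def rep():
    s,p,r=pose(); M=r.as_matrix(); d=p[:2]-C; a=np.arctan2(*d); t=np.array([np.cos(a),-np.sin(a)])
    f=np.array(s["contact_force"]); print("t%.2f yaw %.3f ang %.3f r %.4f z %.4f F_t(cw) %.2f F_r %.2f Fz %.2f w %.4f gf %.1f Torque %.2f"%(s["t"],np.arctan2(M[0,0],M[1,0]),a,np.hypot(*d),p[2],f[:2]@t,f[:2]@d/np.hypot(*d),f[2],s["gripper_width"],s["grasp_force"],-(f[:2]@t)*np.hypot(*d)))
E
python3 - <<'E'
from h import *
rep()
c=read_camera("top")
for n in ["lever_tip","grip"]:
    for k in pinpoint(n,"top")[:1]: d=np.array(k["point"])[:2]-C; print(n,k["point"],k["score"],np.arctan2(*d))
E
```

```text
t7.85 yaw -0.505 ang -0.506 r 0.1653 z 0.0553 F_t(cw) 0.57 F_r 0.69 Fz 0.03 w 0.0343 gf 0.0 Torque -0.09
```

Emit:
{"fn": "apply_moves", "kwargs": {
  "plan": [
    [0.4,-0.0007,0.025,0,0,0,0.019],
    [0.4,-0.003,0.049,0,0,0,0.038],
    [0.4,-0.0067,0.074,0,0,0,0.057],
    [0.4,-0.012,0.098,0,0,0,0.076],
    [0.4,-0.0184,0.122,0,0,0,0.0955]
  ]
}}

```text
t: 8.5
tool_pos: [0.5367, 0.0994, 0.0534]
ee_rot: [-1.987, -2.433, 0.002]
contact_force: [-2.7, -1.1, 1.1]
gripper_width: 0.0341
grasp_force: 1.5
```

```bash
python3 -c "
from h import *
rep()"
```

```text
t8.50 yaw -0.201 ang -0.202 r 0.1658 z 0.0534 F_t(cw) -2.87 F_r -0.57 Fz 1.06 w 0.0341 gf 1.5 Torque 0.48
```

Emit:
{"fn": "apply_moves", "kwargs": {
  "plan": [
    [0.4,-0.0003,0.0165,0,0,0,0.0127],
    [0.4,-0.0013,0.033,0,0,0,0.0255],
    [0.4,-0.003,0.0494,0,0,0,0.0382],
    [0.4,-0.0053,0.0657,0,0,0,0.051],
    [0.4,-0.0082,0.082,0,0,0,0.0637]
  ]
}}

```text
t: 9.0
tool_pos: [0.5694, 0.1029, 0.0533]
ee_rot: [-2.219, -2.223, 0.001]
contact_force: [-2.7, -1.9, 2.6]
gripper_width: 0.0343
grasp_force: 1.5
```

```bash
python3 -c "
from h import *
rep()"
```

```text
t9.00 yaw -0.002 ang -0.003 r 0.1659 z 0.0533 F_t(cw) -2.67 F_r -1.87 Fz 2.61 w 0.0343 gf 1.5 Torque 0.44
```

Emit:
{"fn": "apply_moves", "kwargs": {
  "plan": [
    [0.4,-0.0003,0.0165,0,0,0,0.0127],
    [0.4,-0.0013,0.033,0,0,0,0.0255],
    [0.4,-0.003,0.0494,0,0,0,0.0382],
    [0.4,-0.0053,0.0657,0,0,0,0.051]
  ]
}}

```text
t: 9.4
tool_pos: [0.5958, 0.1009, 0.0533]
ee_rot: [-2.39, -2.039, 0.0]
contact_force: [-3.2, -1.5, 0.6]
gripper_width: 0.0342
grasp_force: 1.4
```

Emit:
{"fn": "apply_moves", "kwargs": {
  "plan": [
    [0.4,-0.0003,0.0165,0,0,0,0.0127],
    [0.4,-0.0013,0.033,0,0,0,0.0255],
    [0.4,-0.003,0.0494,0,0,0,0.0382],
    [0.4,-0.0053,0.0657,0,0,0,0.051]
  ]
}}

```text
t: 9.8
tool_pos: [0.6214, 0.0947, 0.0532]
ee_rot: [-2.546, -1.841, 0.0]
contact_force: [-3.8, -1.2, 1.4]
gripper_width: 0.0339
grasp_force: 1.4
```

```bash
python3 -c "
from h import *
rep()"
```

```text
t9.80 yaw 0.319 ang 0.315 r 0.1659 z 0.0532 F_t(cw) -3.25 F_r -2.36 Fz 1.35 w 0.0339 gf 1.4 Torque 0.54
```

Emit:
{"fn": "apply_moves", "kwargs": {
  "plan": [
    [0.4,-0.0003,0.0165,0,0,0,0.0127],
    [0.4,-0.0013,0.033,0,0,0,0.0255],
    [0.4,-0.003,0.0494,0,0,0,0.0382],
    [0.4,-0.0053,0.0657,0,0,0,0.051],
    [0.4,-0.0082,0.082,0,0,0,0.0637],
    [0.4,-0.01,0.09,0,0,0,0.07]
  ]
}}

```text
t: 10.4
tool_pos: [0.6547, 0.0796, 0.0532]
ee_rot: [2.732, 1.551, 0.001]
contact_force: [-3.0, -0.2, 1.4]
gripper_width: 0.0342
grasp_force: 1.4
```

```bash
python3 -c "
from h import *
rep()"
```

```text
t10.40 yaw 0.538 ang 0.536 r 0.1659 z 0.0532 F_t(cw) -2.48 F_r -1.75 Fz 1.37 w 0.0342 gf 1.4 Torque 0.41
```

Emit:
{"fn": "apply_moves", "kwargs": {
  "plan": [
    [0.4,-0.0021,-0.041,0,0,0,-0.032],
    [0.4,-0.008,-0.082,0,0,0,-0.064],
    [0.4,-0.018,-0.122,0,0,0,-0.0955],
    [0.4,-0.033,-0.161,0,0,0,-0.127],
    [0.4,-0.05,-0.198,0,0,0,-0.159],
    [0.4,-0.072,-0.233,0,0,0,-0.191],
    [0.4,-0.097,-0.266,0,0,0,-0.223],
    [0.4,-0.125,-0.296,0,0,0,-0.255],
    [0.4,-0.156,-0.323,0,0,0,-0.2865],
    [0.4,-0.19,-0.347,0,0,0,-0.318],
    [0.4,-0.218,-0.364,0,0,0,-0.344],
    [0.4,-0.218,-0.364,0,0,0,-0.344]
  ]
}}

```text
t: 11.6
tool_pos: [0.4843, 0.0785, 0.0538]
ee_rot: [1.542, 2.736, 0.002]
contact_force: [0.3, 0.1, 0.5]
gripper_width: 0.0339
grasp_force: 0.0
```

Emit:
{"fn": "apply_moves", "kwargs": {
  "plan": [
    [0.4,-0.0003,0.0165,0,0,0,0.0127],
    [0.4,-0.0013,0.033,0,0,0,0.0255],
    [0.4,-0.003,0.0494,0,0,0,0.0382]
  ]
}}

```text
t: 11.9
tool_pos: [0.5036, 0.0887, 0.0537]
ee_rot: [1.708, 2.635, 0.002]
contact_force: [-1.2, -0.7, 0.6]
gripper_width: 0.0342
grasp_force: 0.5
```

```bash
python3 -c "
from h import *
rep()"
```

```text
t11.90 yaw -0.420 ang -0.413 r 0.1656 z 0.0537 F_t(cw) -1.44 F_r -0.19 Fz 0.57 w 0.0342 gf 0.5 Torque 0.24
```

Emit:
{"fn": "apply_moves", "kwargs": {
  "plan": [
    [0.4,-0.0001,0.0103,0,0,0,0.008],
    [0.4,-0.0005,0.0206,0,0,0,0.0159],
    [0.4,-0.0012,0.0309,0,0,0,0.0239],
    [0.4,-0.0021,0.0412,0,0,0,0.0318]
  ]
}}

```text
t: 12.3
tool_pos: [0.5169, 0.0941, 0.0531]
ee_rot: [-1.835, -2.549, 0.002]
contact_force: [-2.3, -2.8, 2.3]
gripper_width: 0.0341
grasp_force: 1.5
```

Emit:
{"fn": "apply_moves", "kwargs": {
  "plan": [
    [0.4,-0.0001,0.0103,0,0,0,0.008],
    [0.4,-0.0005,0.0206,0,0,0,0.0159],
    [0.4,-0.0012,0.0309,0,0,0,0.0239],
    [0.4,-0.0021,0.0412,0,0,0,0.0318]
  ]
}}

```text
t: 12.7
tool_pos: [0.5332, 0.0987, 0.0532]
ee_rot: [-1.96, -2.455, 0.0]
contact_force: [-2.4, -2.3, 0.2]
gripper_width: 0.0341
grasp_force: 1.4
```

Emit:
{"fn": "apply_moves", "kwargs": {
  "plan": [
    [0.4,-0.0001,0.0103,0,0,0,0.008],
    [0.4,-0.0005,0.0206,0,0,0,0.0159],
    [0.4,-0.0012,0.0309,0,0,0,0.0239],
    [0.4,-0.0021,0.0412,0,0,0,0.0318]
  ]
}}

```text
t: 13.1
tool_pos: [0.5495, 0.1018, 0.0532]
ee_rot: [-2.08, -2.354, 0.0]
contact_force: [-2.8, -3.1, 0.9]
gripper_width: 0.0344
grasp_force: 1.4
```

Emit:
{"fn": "apply_moves", "kwargs": {
  "plan": [
    [0.4,-0.0001,0.0103,0,0,0,0.008],
    [0.4,-0.0005,0.0206,0,0,0,0.0159],
    [0.4,-0.0012,0.0309,0,0,0,0.0239],
    [0.4,-0.0021,0.0412,0,0,0,0.0318]
  ]
}}

```text
t: 13.5
tool_pos: [0.566, 0.103, 0.0532]
ee_rot: [-2.195, -2.248, 0.0]
contact_force: [-3.5, -2.1, 0.9]
gripper_width: 0.034
grasp_force: 1.4
```

Emit:
{"fn": "apply_moves", "kwargs": {
  "plan": [
    [0.4,-0.0001,0.0103,0,0,0,0.008],
    [0.4,-0.0005,0.0206,0,0,0,0.0159],
    [0.4,-0.0012,0.0309,0,0,0,0.0239],
    [0.4,-0.0021,0.0412,0,0,0,0.0318]
  ]
}}

```text
t: 13.9
tool_pos: [0.5825, 0.1026, 0.0532]
ee_rot: [-2.304, -2.135, 0.0]
contact_force: [-2.0, -1.5, -0.3]
gripper_width: 0.0345
grasp_force: 1.4
```

Emit:
{"fn": "apply_moves", "kwargs": {
  "plan": [
    [0.4,-0.0001,0.0103,0,0,0,0.008],
    [0.4,-0.0005,0.0206,0,0,0,0.0159],
    [0.4,-0.0012,0.0309,0,0,0,0.0239],
    [0.4,-0.0021,0.0412,0,0,0,0.0318]
  ]
}}

```text
t: 14.3
tool_pos: [0.5989, 0.1005, 0.0533]
ee_rot: [-2.408, -2.018, -0.0]
contact_force: [-2.9, -2.4, 0.0]
gripper_width: 0.0338
grasp_force: 1.4
```

Emit:
{"fn": "apply_moves", "kwargs": {
  "plan": [
    [0.4,-0.0001,0.0103,0,0,0,0.008],
    [0.4,-0.0005,0.0206,0,0,0,0.0159],
    [0.4,-0.0012,0.0309,0,0,0,0.0239],
    [0.4,-0.0021,0.0412,0,0,0,0.0318]
  ]
}}

```text
t: 14.7
tool_pos: [0.615, 0.0968, 0.0533]
ee_rot: [-2.506, -1.895, 0.0]
contact_force: [-3.4, -1.9, -0.0]
gripper_width: 0.0346
grasp_force: 1.4
```

Emit:
{"fn": "apply_moves", "kwargs": {
  "plan": [
    [0.4,-0.0001,0.0103,0,0,0,0.008],
    [0.4,-0.0005,0.0206,0,0,0,0.0159],
    [0.4,-0.0012,0.0309,0,0,0,0.0239],
    [0.4,-0.0021,0.0412,0,0,0,0.0318]
  ]
}}

```text
t: 15.1
tool_pos: [0.6306, 0.0916, 0.0533]
ee_rot: [-2.597, -1.767, -0.0]
contact_force: [-3.1, -0.7, 0.2]
gripper_width: 0.0338
grasp_force: 1.4
```

Emit:
{"fn": "apply_moves", "kwargs": {
  "plan": [
    [0.4,-0.0001,0.0103,0,0,0,0.008],
    [0.4,-0.0005,0.0206,0,0,0,0.0159],
    [0.4,-0.0012,0.0309,0,0,0,0.0239],
    [0.4,-0.0021,0.0412,0,0,0,0.0318]
  ]
}}

```text
t: 15.5
tool_pos: [0.6456, 0.0847, 0.0533]
ee_rot: [-2.682, -1.636, -0.0]
contact_force: [-3.5, -2.0, -0.1]
gripper_width: 0.0342
grasp_force: 1.4
```

Emit:
{"fn": "apply_moves", "kwargs": {
  "plan": [
    [0.4,-0.0001,0.0103,0,0,0,0.008],
    [0.4,-0.0005,0.0206,0,0,0,0.0159],
    [0.4,-0.0009,0.026,0,0,0,0.02]
  ]
}}

```text
t: 15.8
tool_pos: [0.6537, 0.0801, 0.0531]
ee_rot: [-2.73, -1.55, 0.003]
contact_force: [-8.1, 0.6, 4.1]
gripper_width: 0.0344
grasp_force: 3.6
```

Emit:
{"fn": "apply_moves", "kwargs": {
  "plan": [
    [0.4,-0.0021,-0.041,0,0,0,-0.032],
    [0.4,-0.008,-0.082,0,0,0,-0.064],
    [0.4,-0.018,-0.122,0,0,0,-0.0955],
    [0.4,-0.033,-0.161,0,0,0,-0.127],
    [0.4,-0.05,-0.198,0,0,0,-0.159],
    [0.4,-0.072,-0.233,0,0,0,-0.191],
    [0.4,-0.097,-0.266,0,0,0,-0.223],
    [0.4,-0.125,-0.296,0,0,0,-0.255],
    [0.4,-0.156,-0.323,0,0,0,-0.2865],
    [0.4,-0.19,-0.347,0,0,0,-0.318],
    [0.4,-0.218,-0.364,0,0,0,-0.344],
    [0.4,-0.218,-0.364,0,0,0,-0.344]
  ]
}}

```text
t: 17.0
tool_pos: [0.4851, 0.0786, 0.0539]
ee_rot: [1.544, 2.734, 0.002]
contact_force: [-0.1, -0.7, 0.4]
gripper_width: 0.0341
grasp_force: 0.0
```

Emit:
{"fn": "apply_moves", "kwargs": {
  "plan": [
    [0.4,-0.0003,0.0165,0,0,0,0.0127],
    [0.4,-0.0013,0.033,0,0,0,0.0255],
    [0.4,-0.003,0.0494,0,0,0,0.0382]
  ]
}}

```text
t: 17.3
tool_pos: [0.5042, 0.0886, 0.0537]
ee_rot: [1.71, 2.633, 0.002]
contact_force: [-1.8, -2.2, 2.0]
gripper_width: 0.0344
grasp_force: 1.2
```

The force rose at the end of that stroke to about 1.2 N m at angle 0.53, where the first stroke showed nothing, so the bolt is seating. I'll take small steps from here.

Emit:
{"fn": "apply_moves", "kwargs": {
  "plan": [
    [0.4,0,0.004,0,0,0,0.0032],
    [0.4,-0.0001,0.0083,0,0,0,0.0064],
    [0.4,-0.0001,0.0083,0,0,0,0.0064]
  ]
}}

```text
t: 17.6
tool_pos: [0.5057, 0.0895, 0.0533]
ee_rot: [1.731, 2.621, 0.0]
contact_force: [-0.7, -2.4, 0.2]
gripper_width: 0.0338
grasp_force: 0.6
```

```bash
python3 -c "
from h import *
rep()"
```

```text
t17.60 yaw -0.403 ang -0.399 r 0.1655 z 0.0533 F_t(cw) -1.57 F_r -2.00 Fz 0.24 w 0.0338 gf 0.6 Torque 0.26
```

Emit:
{"fn": "apply_moves", "kwargs": {
  "plan": [
    [0.4,0,0.004,0,0,0,0.0032],
    [0.4,-0.0001,0.0083,0,0,0,0.0064],
    [0.4,-0.0003,0.0124,0,0,0,0.0095],
    [0.4,-0.0003,0.0124,0,0,0,0.0095]
  ]
}}

```text
t: 18.0
tool_pos: [0.5092, 0.0909, 0.0531]
ee_rot: [-1.77, -2.594, 0.002]
contact_force: [-3.6, -3.7, 2.6]
gripper_width: 0.0339
grasp_force: 2.4
```

Emit:
{"fn": "apply_moves", "kwargs": {
  "plan": [
    [0.4,0,0.004,0,0,0,0.0032],
    [0.4,-0.0001,0.0083,0,0,0,0.0064],
    [0.4,-0.0001,0.0083,0,0,0,0.0064]
  ]
}}

```text
t: 18.3
tool_pos: [0.5114, 0.0917, 0.053]
ee_rot: [-1.796, -2.575, 0.004]
contact_force: [-6.2, -4.4, 4.1]
gripper_width: 0.0344
grasp_force: 3.5
```

```bash
python3 -c "
from h import *
rep()"
```

```text
t18.30 yaw -0.353 ang -0.362 r 0.1654 z 0.0530 F_t(cw) -7.35 F_r -1.90 Fz 4.12 w 0.0344 gf 3.5 Torque 1.22
```

Emit:
{"fn": "apply_moves", "kwargs": {
  "plan": [
    [0.4,0,0.004,0,0,0,0.0032],
    [0.4,-0.0001,0.0083,0,0,0,0.0064],
    [0.4,-0.0001,0.0083,0,0,0,0.0064]
  ]
}}

```text
t: 18.6
tool_pos: [0.5136, 0.0925, 0.0528]
ee_rot: [-1.821, -2.556, 0.007]
contact_force: [-7.7, -4.8, 6.0]
gripper_width: 0.0341
grasp_force: 4.5
```

```bash
python3 -c "
from h import *
rep()"
```

```text
t18.60 yaw -0.333 ang -0.348 r 0.1654 z 0.0528 F_t(cw) -8.89 F_r -1.83 Fz 5.97 w 0.0341 gf 4.5 Torque 1.47
```

Emit:
{"fn": "apply_moves", "kwargs": {
  "plan": [
    [0.4,0,0.004,0,0,0,0.0032],
    [0.4,-0.0001,0.0083,0,0,0,0.0064],
    [0.4,-0.0002,0.0105,0,0,0,0.008],
    [0.4,-0.0002,0.0105,0,0,0,0.008],
    [0.4,-0.0002,0.0105,0,0,0,0.008]
  ]
}}

```text
t: 19.1
tool_pos: [0.5162, 0.0933, 0.0525]
ee_rot: [-1.852, -2.531, 0.01]
contact_force: [-10.7, -6.3, 6.8]
gripper_width: 0.0346
grasp_force: 6.0
```

```bash
python3 -c "
from h import *
rep()"
```

```text
t19.10 yaw -0.308 ang -0.332 r 0.1653 z 0.0525 F_t(cw) -12.17 F_r -2.48 Fz 6.78 w 0.0346 gf 6.0 Torque 2.01
```

Emit:
{"fn": "apply_moves", "kwargs": {
  "plan": [
    [0.4,0,0,0,0,0,0],
    [0.4,0,0,0,0,0,0],
    [0.4,0,0,0,0,0,0],
    [0.4,0,0,0,0,0,0],
    [0.4,0,0,0,0,0,0],
    [0.4,0,0,0,0,0,0],
    [0.4,0,0,0,0,0,0]
  ]
}}

```text
t: 19.8
tool_pos: [0.5162, 0.0933, 0.0525]
ee_rot: [-1.852, -2.531, 0.01]
contact_force: [-10.6, -6.6, 7.0]
gripper_width: 0.0343
grasp_force: 6.0
```

Emit:
{"fn": "apply_moves", "kwargs": {
  "plan": [
    [0.4,0,-0.008,0,0,0,-0.006],
    [0.4,-0.0003,-0.016,0,0,0,-0.0125],
    [0.4,-0.0008,-0.024,0,0,0,-0.019],
    [0.4,-0.0015,-0.032,0,0,0,-0.025],
    [0.4,-0.0022,-0.04,0,0,0,-0.032],
    [0.5,-0.0022,-0.04,0,0,0,-0.032],
    [0.5,-0.0022,-0.04,0,0,0,-0.032]
  ]
}}

```text
t: 20.5
tool_pos: [0.5063, 0.0902, 0.0538]
ee_rot: [1.723, 2.626, 0.003]
contact_force: [0.4, 0.4, 0.4]
gripper_width: 0.0427
grasp_force: 0.0
```

```bash
python3 -c "
from h import *
rep()"
```

```text
t20.50 yaw -0.410 ang -0.394 r 0.1659 z 0.0538 F_t(cw) 0.56 F_r 0.19 Fz 0.40 w 0.0427 gf 0.0 Torque -0.09
```

Emit:
{"fn": "apply_moves", "kwargs": {
  "plan": [
    [0.5,0,0,-0.05,0,0,0],
    [0.5,0,0,-0.15,0,0,0],
    [0.5,0,0,-0.25,0,0,0],
    [0.5,0,0,-0.35,0,0,0],
    [0.5,0.2,0,-0.4,0,0,0],
    [0.5,0.3,0,-0.4,0,0,0],
    [0.5,0.3,0,-0.4,0,0,0],
    [0.5,0.3,0,-0.4,0,0,0]
  ]
}}

```text
t: 21.3
tool_pos: [0.4565, 0.2043, 0.2143]
ee_rot: [-1.714, -2.632, -0.005]
contact_force: [0.3, -0.3, -0.1]
gripper_width: 0.0429
grasp_force: 0.0
```

```bash
python3 - <<'E'
from h import *
rep()
for cam in ["side","top"]:
    c=read_camera(cam); cv2.imwrite(f"pics/{cam}9.png",c["img"][:,:,::-1])
    for n in ["lever_tip","grip","washer","spare_bolt","screwdriver","scraper"]:
        for k in pinpoint(n,cam)[:1]: d=np.array(k["point"])[:2]-C; print(cam,n,np.round(k["point"],3),k["score"],np.arctan2(*d))
E
```

```text
t21.30 yaw -0.416 ang -0.401 r 0.2904 z 0.2143 F_t(cw) 0.13 F_r -0.40 Fz -0.06 w 0.0429 gf 0.0 Torque -0.04
side lever_tip [ 0.429  0.    -0.001] 0.53 -1.1489483472441469
side grip [0.506 0.077 0.064] 0.74 -0.4258199562902989
side washer [ 0.685  0.094 -0.   ] 0.46 0.6293249473434502
side spare_bolt [ 0.572  0.2   -0.002] 0.68 0.007981586491085775
side screwdriver [ 0.428 -0.002 -0.003] 0.68 -1.1692972331754932
side scraper [ 0.448  0.211 -0.007] 0.69 -0.4187658030110304
top lever_tip [0.544 0.014 0.106] 0.77 -0.32526204991289853
top grip [0.501 0.076 0.069] 0.72 -0.46163553928143986
top washer [ 0.683  0.095 -0.   ] 0.6 0.6185732423420611
top spare_bolt [ 0.569  0.202 -0.001] 0.87 -0.004150919555763175
top screwdriver [ 0.43  -0.008 -0.   ] 0.84 -1.1976744308375835
top scraper [0.448 0.208 0.   ] 0.94 -0.4230683934846572
```

View pics/side9.png

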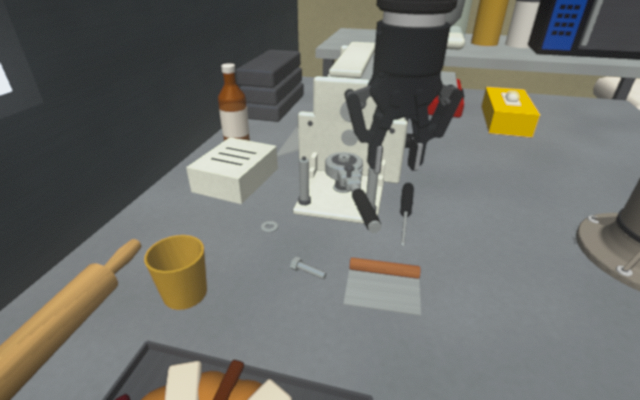

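The arm hangs clear at (410,80). The ratchet is still on the bolt with its grip at (366,207), the lever reads about +0.28 (tighten), and all four loose items are where they were.

```bash
python3 -c "
from cell import *
print(finish_job())"
```

```text
the job is handed in; nothing more can be done
None
```

I flipped the lever to tighten, ran the bolt down until it seated and held it at about 2 N m for just under a second. I left the spanner on the bolt, still set to tighten, with the spare bolt, washer, screwdriver and scraper where they were, and handed the job in at about 21 s; no verdict came back.

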